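# Tip a wet painting off the drying step onto its edge

## Task

The small painting on a thick wooden block is drying face up on the upper level of the wooden stand. Push it over the step so that it tumbles a quarter turn and stands upright on its bottom edge on the lower ledge, picture facing out; only once it stands there, slide it along the ledge until its side is up against the wooden bookend, square with the step. The paint is wet, so nothing may touch the picture face at any time, and leave the jar, the paint pot and the brush where they are.

Things in the scene. Friction and masses are not known exactly. Their poses are not given: they have to be found in the camera images.
- painting: Painting on a plywood block, 0.3 to 0.54 kg: 100 mm from bottom edge to top edge, 120 wide, 66 thick. Origin: middle of its plain back (underside at the start). x points to the picture's top edge, z out of the picture, y along the width. Starts face up on the upper level, bottom edge towards the step, top edge towards the robot, up to 0.2 rad out of square. Standing as wanted: x up, z away from the step.
- painting_bottom (a point): Centre of the painting's 120 x 66 mm bottom edge face, which must end down on the ledge. Friction 0.5 to 0.7. Pushed slowly, the block tips when half is over the step and swings down; if it stops leaning on the step, push on gently: steeper than about 60 degrees it falls upright by itself. Standing, pushed on its back above about 45 mm it may topple onto its face.
- painting_face (a point): Centre of the wet picture (yellow, with a dark vase), 68 mm from the back: 88 mm high, 108 mm wide, 2 mm proud of the block, with a bare 6 mm rim all round.
- stand: Fixed two-level wooden stand, 500 mm long along its y. Origin on the table under the middle of the foot of the step; x points out over the ledge (away from the robot, within 0.25 rad). Upper level: x -200 to 0 mm, top 58 mm above the table. Lower ledge: x 0 to 150 mm, top 12 mm above the table, no lip. The step's edge is at x = 0, 46 mm high.
- bookend: Fixed plain wooden bookend block at one end of the ledge (either end), 100 mm along the stand's x, 40 mm along its y, 85 mm tall. Origin in the middle of its underside, on the ledge, 60 mm out from the step; its axes are the stand's.
- jar: Open glass jar, 64 mm across, 70 mm tall, with two short brushes in it (reaching 80 mm), standing loose on the other end of the ledge. Origin at the middle of its underside.
- paintpot: Closed clear paint pot, 60 mm across, 65 mm tall, loose on the table to the left. Origin at the middle of its underside.
- brush: Flat paint brush, 200 mm long, 42 mm wide, lying loose on the table to the right, along its own x. Origin near its middle.
There are look-alikes about, which are no part of the job. Of the things that look like the painting, the smallest one is meant.

How it is judged:
On the way, in this order (a step that is already met when the one before it is completed fails the run):
1. the painting has tumbled over the step and stands at rest on its bottom edge on the ledge, picture facing out (angle between painting's own x axis and vertical below 0.1 rad and z of painting_bottom in the frame of stand below 0.02 m and x of painting_bottom in the frame of stand between 0.029 and 0.119 m and z of stand in the frame of painting below 0.005 m and linear speed of painting below 0.02 m/s), for 0.3 s.
2. the standing painting has been slid along the ledge against the bookend (all of step 1 and y of bookend in the frame of painting between -0.088 and 0.088 m and angle between the z axis of painting and the x axis of stand, either way round below 0.14 rad), for 0.2 s.
At the end, for the whole second after the job is handed in: The painting stands at rest and upright (within 0.1 rad) on its bottom edge on the lower ledge (over its front by 2 mm at most), picture away from the step, square with the step within 0.14 rad, its side within 8 mm of the bookend; jar, paint pot and brush moved less than 20 mm (all of step 2); the robot touches nothing.
It fails at once if something touched the wet picture face (contact force between painting_c1 and anything else above 0.3 N).
It fails at once if the brush jar was disturbed (distance of jar from where it was at the start of the episode above 0.02 m).
It fails at once if the paint pot was disturbed (distance of paintpot from where it was at the start of the episode above 0.02 m).
It fails at once if the brush was disturbed (distance of brush from where it was at the start of the episode above 0.02 m).
It also fails if it takes over 64 s, if anything falls off the work surface, if the arm or the gripper's body presses on something with over 40 N, if the wrist force passes 120 N, or if a joint passes its speed limit or range.

## Robot

A 6-joint arm with a two-finger parallel gripper is mounted at the origin on the work surface. World frame = base frame: x ahead of the robot, y to its left, z up, the work surface at z = 0. Lengths are in m, angles in rad, forces in N, time in s.
With the tool pointing down it reaches from about 0.25 to 0.85 m from the base axis. Payload 12.5 kg.
Tool frame: the origin (TCP) lies between the finger pads; the fingertips stand 8 mm ahead of it and the grasp point (between the pads) lies 11 mm behind it (ctrl.finger_overhang is the z of the fingertips in the tool frame, in m); z points along the fingers, y is the direction in which the jaws open and shut (so a half turn about z gives the same grasp; the last joint's range is limited). The gripper opens to 93 mm and grips with 3 to 60 N. Pads are 15 mm wide; open, the fingers measure 128 mm over their backs; the gripper's body (75 mm by 188 mm) begins 65 mm behind the grasp point.
Start: joints at [1.21, 0.351, 1.652, -0, 1.139, -0.085], TCP at [0.15, 0.529, 0.227] pointing down, gripper open.
Joint ranges: [-2.75, 2.75], [-0.79, 2.1], [0.01, 2.65], [-1.57, 4.71], [0.07, 3.14], [-2.87, 2.87]. Speed limits (rad/s): [2.22, 2.22, 2.79, 3.14, 3.14, 3.14].

## Interface

Orientations are given as a unit quaternion [x, y, z, w].
In Python, from plant import ctrl gives the robot as it stands. Calls block until the motion is done:
- ctrl.goto(position, orientation): joint-space move of the TCP to a pose.
- ctrl.move_linear(position, frame=None, max_speed=0.15, stop_force=None): straight line of the TCP; frame=None keeps the orientation; max_speed is the mean speed in m/s. With stop_force (N) it stops when the force on the tool has changed by that much, and returns True; else False.
- ctrl.move_j(angles): joint-space move.
- ctrl.open() and ctrl.close_gripper(): open the fingers fully, or close them until they stop; the grip force is fixed at half the most.
- ctrl.pause(seconds).
- ctrl.solve_ik(position, orientation): joint angles nearest the present ones, or None.
- ctrl.get_obs(): the state.
- ctrl.grab_frame(name): name is "side" or "top"; returns a dict with "pixels" (480x640x3 uint8, blue, green, red), "depth" (480x640 float32, m along the optical axis (not along the pixel's ray), 0 where there is no reading), "fx", "fy", "cx", "cy" (pixels), "rvec" (rotation vector, rad) and "tvec" (3), from world to camera coordinates, as OpenCV has them. Camera axes: x right, y down, z forward; pixel columns grow to the right and rows downward; lengths in m; the calibration is good to about 2 mm. A picture is of the moment at which its call begins.
A pose or a line that the arm cannot do raises ctrl.Unreachable and nothing moves.
- ctrl.hand_in(): hands the job in, once; it reports no verdict.
The state is a dict: "t": time; "qpos": joint angles; "qd": joint speeds; "effort": joint torques, N m; "tool_pos": TCP position; "tcp_rot": TCP orientation; "force": force on the tool from outside, world axes, zero at the start; "torque": the same for the moment, N m; "finger_gap": finger opening in m.
Only numpy, scipy, OpenCV 4.12 (cv2) and the standard library are available. Lean on these libraries where they do the work, as an engineer would, in place of code of your own. Each camera call takes 0.05 s, during which the arm holds its last target.

## Working session

There is one attempt and no reset: what is moved stays moved. The work goes in short steps, each a Python script; the robot and the scene stay as the last script left them, time stands still between calls to the robot, and variables do not carry over. Pictures are saved under pics/ and viewed, and the job is handed in when it is done.

```bash
ls; mkdir -p pics; python3 - <<'E'
from plant import ctrl
import cv2,numpy as np
for n in ("side","top"):
    f=ctrl.grab_frame(n); cv2.imwrite(f"pics/{n}0.png",f["pixels"]); np.savez(f"{n}0.npz",**f)
    R=cv2.Rodrigues(np.array(f["rvec"]))[0]; print(n,f["fx"],f["cx"],f["cy"],-R.T@np.array(f["tvec"]).ravel(),R[2])
o=ctrl.get_obs(); print(o["t"],o["tool_pos"],o["tcp_rot"],o["finger_gap"],ctrl.finger_overhang)
E
```

```text
pics
side 435.49105714312253 319.5116176869218 236.8180984298655 [ 0.04450786 -0.46839442  0.79317401] [ 0.461071    0.50282744 -0.73114848]
top 524.8029168395668 319.06438941786206 238.4128312226229 [0.35285373 0.00893065 1.50860286] [ 0.08740797 -0.02099896 -0.99595125]
0.1 [0.14963534 0.52894906 0.22617189] [ 1.37451410e-01  9.90508380e-01 -4.95579060e-04 -1.15412222e-04] 0.09296168804579603 0.008
```

View pics/side0.png

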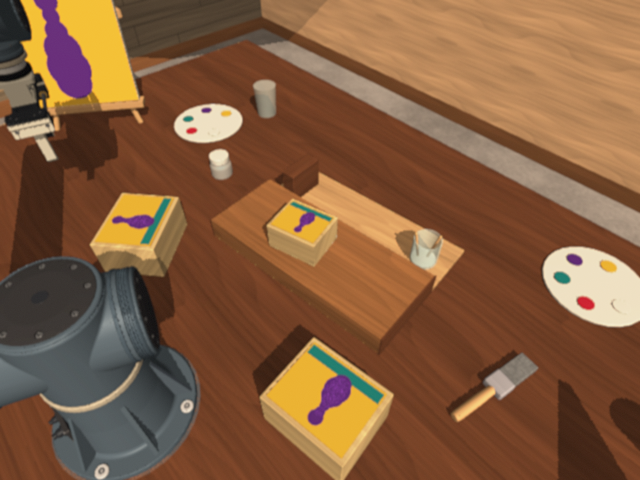

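View pics/top0.png

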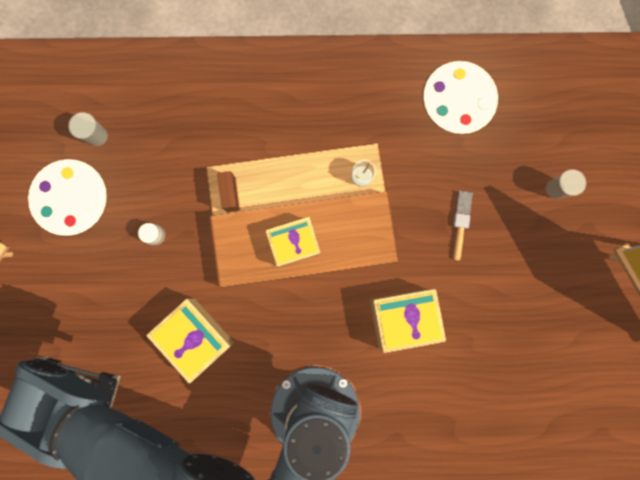

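The top view shows the small painting on the stand at about (293,242). The bookend is at the left end of the ledge (229,190), the jar at the right end (363,173), the pot at (151,233) and the brush at (461,225). Next I measure them.

```bash
cat > h.py <<'E'
import cv2,numpy as np
def pts(f):
    R=cv2.Rodrigues(np.array(f["rvec"]))[0]; t=np.array(f["tvec"]).ravel()
    v,u=np.mgrid[0:480,0:640]; d=f["depth"]
    c=np.stack([(u-f["cx"])/f["fx"]*d,(v-f["cy"])/f["fy"]*d,d],-1)
    return (c-t)@R   # R^T (c-t)
def ray(f,uv,z):
    R=cv2.Rodrigues(np.array(f["rvec"]))[0]; t=np.array(f["tvec"]).ravel()
    uv=np.atleast_2d(uv).astype(float)
    c=np.stack([(uv[:,0]-f["cx"])/f["fx"],(uv[:,1]-f["cy"])/f["fy"],np.ones(len(uv))],-1)@R
    o=-R.T@t
    return o+c*((z-o[2])/c[:,2])[:,None]
def big(m):
    n,l,s,_=cv2.connectedComponentsWithStats(m.astype(np.uint8)); 
    return l==1+np.argmax(s[1:,4])
E
python3 - <<'E'
from h import *
f=dict(np.load("top0.npz")); P=pts(f); hsv=cv2.cvtColor(f["pixels"],cv2.COLOR_BGR2HSV)
X,Y,Z=P[...,0],P[...,1],P[...,2]; ok=f["depth"]>0
roi=np.zeros((480,640),bool); roi[135:295,195:405]=1
def rect(m,name):
    m=big(m&roi&ok); r=cv2.minAreaRect(P[m][:,:2].astype(np.float32)*1000); b=cv2.boxPoints(r)
    print(name,m.sum(),np.round(r[0],1),np.round(r[1],1),round(r[2],2),"z",np.median(Z[m]).round(4),"\n",b.round(1).tolist()); return m
rect((Z>0.045)&(Z<0.07),"upper")
rect((Z>0.005)&(Z<0.02),"ledge")
rect((Z>0.115)&(Z<0.135),"paint top")
rect((Z>0.085)&(Z<0.11)&(np.arange(640)[None]<250),"bookend")
rect((Z>0.03)&(Z<0.11)&(np.arange(640)[None]>340)&(np.arange(480)[:,None]<190),"jar")
# face by colour
m=cv2.inRange(hsv,(20,150,120),(35,255,255))>0
# block rect by color in pixel space -> raycast
m=big(m&roi); c=max(cv2.findContours(m.astype(np.uint8),0,2)[0],key=cv2.contourArea)
hull=cv2.convexHull(c); q=ray(f,hull.reshape(-1,2),0.126)[:,:2].astype(np.float32)*1000
r=cv2.minAreaRect(q); print("yellow",r,cv2.boxPoints(r).round(1).tolist())
for n,s in (("pot",np.s_[215:250,130:175]),):
    mm=(Z[s]>0.04)&ok[s]; print(n,P[s][mm].mean(0))
b=np.zeros_like(roi); b[185:265,445:480]=1; mm=b&ok&(Z>0.006); print("brush",mm.sum(),cv2.minAreaRect(P[mm][:,:2].astype(np.float32)*1000))
np.save("dummy.npy",0)
E
```

```text
upper 11210 [481.4  18.4] [200.8 504.2] 7.12 z 0.0573 
 [[350.5, 256.0], [413.0, -244.1999969482422], [612.2000122070312, -219.3000030517578], [549.7000122070312, 280.8999938964844]]
ledge 6925 [658.8  41.9] [150.  504.1] 6.45 z 0.0112 
 [[555.9000244140625, 284.0], [612.5999755859375, -217.0], [761.5999755859375, -200.10000610351562], [704.9000244140625, 300.79998779296875]]
paint top 1703 [468.5  48.8] [100.7 120.1] 16.27 z 0.125 
 [[403.29998779296875, 92.30000305175781], [437.0, -23.0], [533.7000122070312, 5.199999809265137], [500.0, 120.5]]
bookend 550 [616.4 227.6] [101.   40.6] 7.2 z 0.096 
 [[563.7000122070312, 241.39999389648438], [568.7999877929688, 201.10000610351562], [669.0, 213.8000030517578], [663.9000244140625, 254.10000610351562]]
jar 267 [ 662.3 -150.6] [61.7 63.8] 42.83 z 0.0656 
 [[618.0, -148.1999969482422], [661.4000244140625, -194.89999389648438], [706.5999755859375, -153.0], [663.2999877929688, -106.19999694824219]]
yellow ((459.86761474609375, 47.79389953613281), (68.92115020751953, 107.44158935546875), 16.524991989135742) [[411.6000061035156, 89.5], [442.1000061035156, -13.5], [508.20001220703125, 6.099999904632568], [477.6000061035156, 109.0999984741211]]
pot [0.5036128  0.44462737 0.0621533 ]
brush 795 ((521.8206176757812, -437.65484619140625), (99.37722778320312, 222.47296142578125), 87.7037353515625)
```

```bash
cat >> h.py <<'E'
from scipy.spatial.transform import Rotation as Ro
A=np.deg2rad(7.12); EX=np.array([np.cos(A),np.sin(A),0]); EY=np.array([-np.sin(A),np.cos(A),0]); O=np.array([.5805,.031,0])
def W(x,y,z): return O+x*EX+y*EY+np.array([0,0,z])
def toS(p): p=np.asarray(p)-O; return np.stack([p@EX,p@EY,p[...,2]],-1)
def quat(yaw):   # tool y along horizontal dir yaw+90deg(left), z down
    c,s=np.cos(yaw),np.sin(yaw)
    y=np.array([-s,c,0]); z=np.array([0,0,-1.]); x=np.cross(y,z)
    return Ro.from_matrix(np.stack([x,y,z],1)).as_quat()
def best(ctrl,p,yaw):
    c=[(abs(j[5]),y) for y in (yaw,yaw+np.pi) for j in [ctrl.solve_ik(list(p),list(quat(y)))] if j is not None]
    return quat(min(c)[1])
def snap(ctrl,tag):
    out={}
    for n in("side","top"):
        f=ctrl.grab_frame(n); cv2.imwrite(f"pics/{n}_{tag}.png",f["pixels"]); np.savez(f"{n}_{tag}.npz",**f); out[n]=f
    return out
E
python3 - <<'E'
from h import *
from plant import ctrl
f=dict(np.load("top0.npz")); P=pts(f)
for u,v in ((190,340),(410,320)): print(P[v,u].round(3))
o=ctrl.get_obs(); print(Ro.from_quat(o["tcp_rot"]).as_matrix().round(2))
yaw=np.deg2rad(16.3); d=np.array([np.cos(yaw),np.sin(yaw),0])
rear=np.array([.4202,.0346,0]); p=rear-d*(.0075+.018)
for z in (.25,.083):
    p[2]=z
    for y in (yaw,yaw+np.pi): print(z,ctrl.solve_ik(list(p),list(quat(y))))
E
```

```text
[0.214 0.326 0.096]
[ 0.253 -0.259  0.101]
[[-0.96  0.27 -0.  ]
 [ 0.27  0.96 -0.  ]
 [ 0.   -0.   -1.  ]]
0.25 [-4.82566445e-02  3.46290760e-02  1.98371163e+00 -4.44089210e-16
  1.12325195e+00 -1.90354164e+00]
0.25 [-4.82566445e-02  3.46290760e-02  1.98371163e+00 -4.44089210e-16
  1.12325195e+00  1.23805101e+00]
0.083 [-4.82566445e-02  3.21585204e-01  2.15013494e+00 -4.44089210e-16
  6.69872511e-01 -1.90354164e+00]
0.083 [-4.82566445e-02  3.21585204e-01  2.15013494e+00 -4.44089210e-16
  6.69872511e-01  1.23805101e+00]
```

```bash
python3 - <<'E'
from h import *
from plant import ctrl
yaw=np.deg2rad(16.3); d=np.array([np.cos(yaw),np.sin(yaw),0])
p=np.array([.4202,.0346,0])-d*(.0075+.018)
p[2]=.25; q=best(ctrl,p,yaw); ctrl.goto(list(p),list(q))
p[2]=.083; ctrl.move_linear(list(p),max_speed=.12)
o=ctrl.get_obs(); print(o["t"],o["tool_pos"],p,o["force"]); snap(ctrl,"a")
E
```

```text
3.6583 [0.39603811 0.0274353  0.08342551] [0.39572497 0.027443   0.083     ] [-0.00345042 -0.54709877  0.0616111 ]
```

View pics/side_a.png

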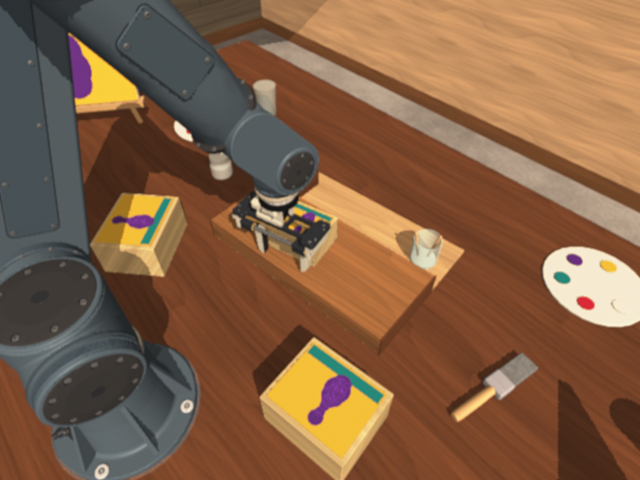

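View pics/top_a.png

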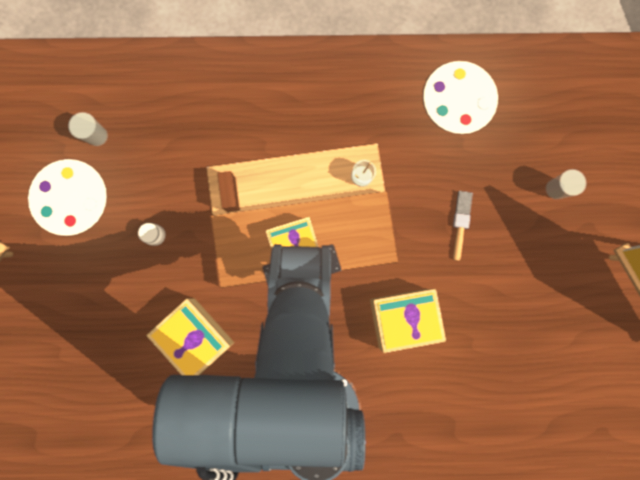

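The side view shows both fingers behind the painting's top edge at about (285,240), clear of the face. Now I push and square the block at the same time.

```bash
python3 - <<'E'
from h import *
from plant import ctrl
q=best(ctrl,W(-.07,.029,.083),A)
print(ctrl.move_linear(list(W(-.0655,.029,.083)),frame=list(q),max_speed=.03))
o=ctrl.get_obs(); print(o["t"],toS(o["tool_pos"]),o["force"]); f=snap(ctrl,"b")["top"]
P=pts(f); S=toS(P); m=(S[...,2]>.115)&(S[...,2]<.135)&(f["depth"]>0)&(S[...,0]>-.04)&(S[...,0]<.08)&(abs(S[...,1])<.15)
r=cv2.minAreaRect(S[m][:,:2].astype(np.float32)*1000); print(m.sum(),r,cv2.boxPoints(r).round(1).tolist())
E
```

```text
False
7.8667 [-0.06551971  0.02900345  0.08301176] [-3.59268360e+00 -1.15859620e-03  1.40133274e+00]
390 ((30.72405242919922, 21.40021514892578), (128.4503173828125, 62.69398880004883), 61.73280715942383) [[-27.299999237060547, -20.299999237060547], [27.899999618530273, -50.0], [88.69999694824219, 63.099998474121094], [33.5, 92.80000305175781]]
```

View pics/side_b.png

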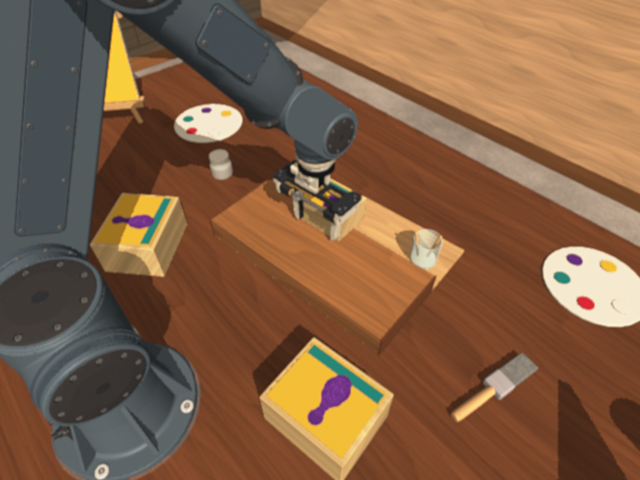

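View pics/top_b.png

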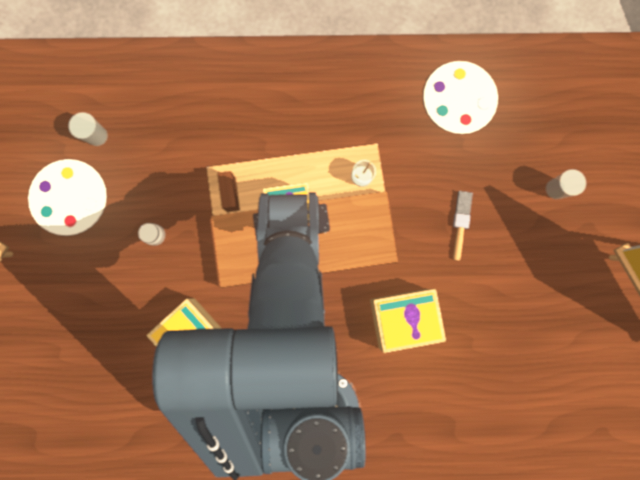

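```bash
python3 - <<'E'
from h import *
from plant import ctrl
x=-.0655
for i in range(8):
    x+=.002
    ctrl.move_linear(list(W(x,.029,.083)),max_speed=.02)
    f=ctrl.grab_frame("top"); S=toS(pts(f)); o=ctrl.get_obs()
    m=(S[...,0]>.03)&(S[...,0]<.11)&(S[...,1]>-.03)&(S[...,1]<.09)&(S[...,2]>.025)&(S[...,2]<.14)&(f["depth"]>0)
    if m.sum()<5: print("none");break
    fx=np.percentile(S[m][:,0],98); e=m&(S[...,0]>fx-.008); zz=np.median(S[e][:,2])
    print(round(o["t"],2),round(x+.0075,4),np.round(o["force"],1),"front x",fx.round(4),"z",zz.round(4),m.sum())
    if zz<.115: break
np.savez("q.npz",**f)
snap(ctrl,"c")
E
```

```text
8.27 -0.056 [-2.3  0.5  0.2] front x 0.0444 z 0.1228 224
8.57 -0.054 [-2.1 -0.3  0.1] front x 0.0462 z 0.1237 251
8.87 -0.052 [-1.5  0.5  0.9] front x 0.048 z 0.1233 287
9.17 -0.05 [-3.  -0.4  1.6] front x 0.05 z 0.1233 300
9.47 -0.048 [-1.7 -0.6  1.3] front x 0.052 z 0.1233 318
9.77 -0.046 [-2.5 -0.6  1.2] front x 0.0538 z 0.1237 328
10.07 -0.044 [-2.7 -0.3  2.2] front x 0.0564 z 0.1228 331
10.37 -0.042 [-2.9 -0.2  2.6] front x 0.0582 z 0.1232 326
```

View pics/side_c.png

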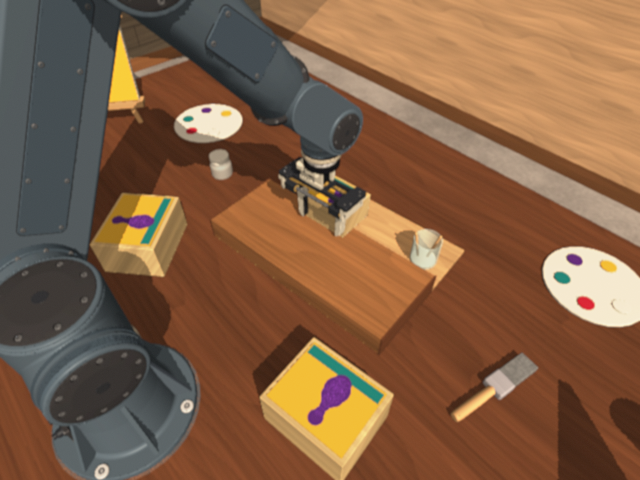

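View pics/top_c.png

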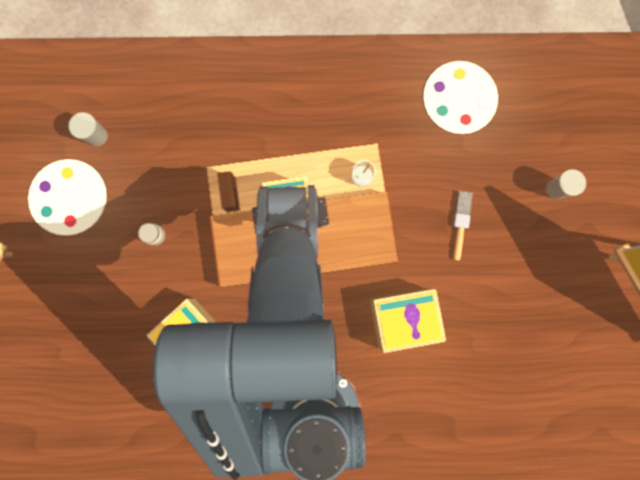

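The block overhangs 58 mm and is held only by finger friction: the tool feels a growing vertical force. Backing off should let it tip.

```bash
python3 - <<'E'
from h import *
from plant import ctrl
ctrl.move_linear(list(W(-.080,.029,.083)),max_speed=.08)
ctrl.pause(.8)
o=ctrl.get_obs(); print(o["t"],o["force"]); snap(ctrl,"d")
E
```

```text
11.8 [ 0.37303516  0.07753914 -0.68268826]
```

View pics/side_d.png

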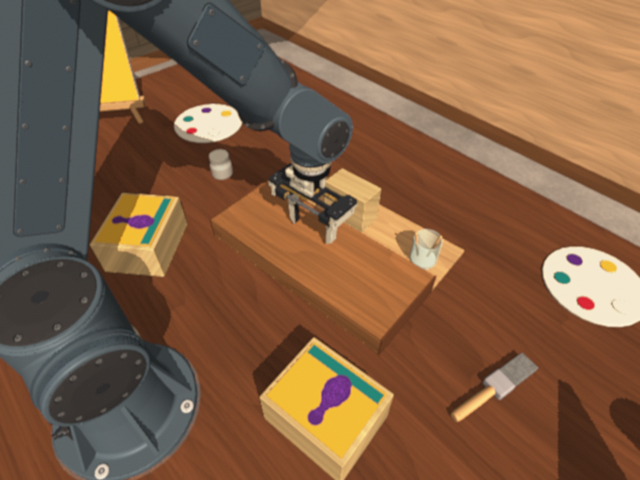

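View pics/top_d.png

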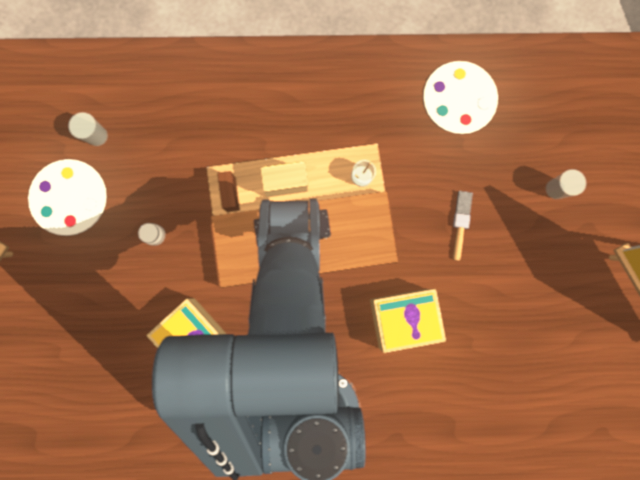

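It fell upright: the plain top edge face shows at (285,177) in the top view, square with the step. I retreat upward and measure it.

```bash
python3 - <<'E'
from h import *
from plant import ctrl
ctrl.move_linear(list(W(-.085,.029,.22)),max_speed=.2)
f=snap(ctrl,"e")["top"]
P=pts(f); S=toS(P); m=big((S[...,2]>.1)&(S[...,2]<.122)&(f["depth"]>0)&(S[...,0]>-.02)&(S[...,0]<.14)&(S[...,1]>-.1)&(S[...,1]<.16))
r=cv2.minAreaRect(S[m][:,:2].astype(np.float32)*1000); print(m.sum(),np.median(S[m][:,2]),r,cv2.boxPoints(r).round(1).tolist())
b=(S[...,2]>.085)&(S[...,2]<.105)&(S[...,1]>.165)&(S[...,1]<.215)&(S[...,0]>0)&(S[...,0]<.12)
r=cv2.minAreaRect(S[b][:,:2].astype(np.float32)*1000); print("bookend",r,cv2.boxPoints(r).round(1).tolist())
print(ctrl.get_obs()["t"])
E
```

```text
1107 0.11095577671109846 ((71.23191833496094, 30.20836067199707), (69.7936019897461, 119.63917541503906), 0.2706105411052704) [[36.099998474121094, 89.9000015258789], [36.599998474121094, -29.799999237060547], [106.4000015258789, -29.399999618530273], [105.80000305175781, 90.19999694824219]]
bookend ((59.86466598510742, 190.68679809570312), (101.21080780029297, 40.70136642456055), 0.010096239857375622) [[9.300000190734863, 211.0], [9.300000190734863, 170.3000030517578], [110.5, 170.3000030517578], [110.5, 211.0]]
12.8333
```

Step 1 is met: bottom centre is at x ≈ 70 mm, yaw about 0, and the side is 80 mm from the bookend. Next, with closed fingers across the side, slide it.

```bash
python3 - <<'E'
from h import *
from plant import ctrl
ctrl.close_gripper()
yaw=A-np.pi/2
for z in (.2,.058): 
    for y in (yaw,yaw+np.pi): print(z,ctrl.solve_ik(list(W(.067,-.062,z)),list(quat(y))))
q=best(ctrl,W(.067,-.062,.2),yaw)
ctrl.goto(list(W(.067,-.062,.2)),list(q))
ctrl.move_linear(list(W(.067,-.062,.058)),max_speed=.12)
o=ctrl.get_obs(); print(o["t"],toS(o["tool_pos"]),o["force"],o["finger_gap"]); snap(ctrl,"f")
E
```

```text
0.2 [-1.04971109e-01  5.67349107e-01  1.38322080e+00 -4.44089210e-16
  1.19102275e+00 -2.29238551e-01]
0.2 None
0.058 [-1.04971109e-01  7.32636987e-01  1.47605283e+00 -4.44089210e-16
  9.32902832e-01 -2.29238551e-01]
0.058 None
17.1083 [ 0.06744741 -0.06211196  0.05880958] [-0.07063433 -0.14391166  0.04159216] 0.0003436363914958577
```

View pics/side_f.png

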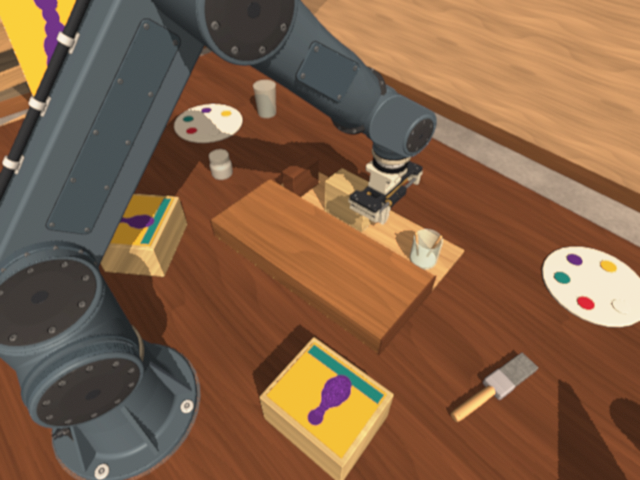

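The gripper (390,190) is between painting and jar, with the jar untouched at (426,250). I slide the block now.

```bash
python3 - <<'E'
from h import *
from plant import ctrl
def meas(f):
    S=toS(pts(f)); m=big((S[...,2]>.1)&(S[...,2]<.122)&(f["depth"]>0)&(S[...,0]>-.02)&(S[...,0]<.14)&(S[...,1]>-.1)&(S[...,1]<.2))
    r=cv2.minAreaRect(S[m][:,:2].astype(np.float32)*1000); print(m.sum(),cv2.boxPoints(r).round(1).tolist())
ctrl.move_linear(list(W(.067,-.010,.058)),max_speed=.04)
f=snap(ctrl,"g")["top"]; meas(f); print(ctrl.get_obs()["force"])
ctrl.move_linear(list(W(.067,.030,.058)),max_speed=.04)
f=snap(ctrl,"h")["top"]; meas(f); o=ctrl.get_obs(); print(o["t"],o["force"])
E
```

```text
384 [[36.20000076293945, 117.5], [36.20000076293945, 69.9000015258789], [105.5, 69.9000015258789], [105.4000015258789, 117.5]]
[-0.19212003 -1.12271647  0.4511404 ]
334 [[35.70000076293945, 119.0999984741211], [105.5999984741211, 119.0999984741211], [105.69999694824219, 157.60000610351562], [35.70000076293945, 157.60000610351562]]
20.0083 [ 0.03727104 -0.6603455   1.00576461]
```

View pics/top_h.png

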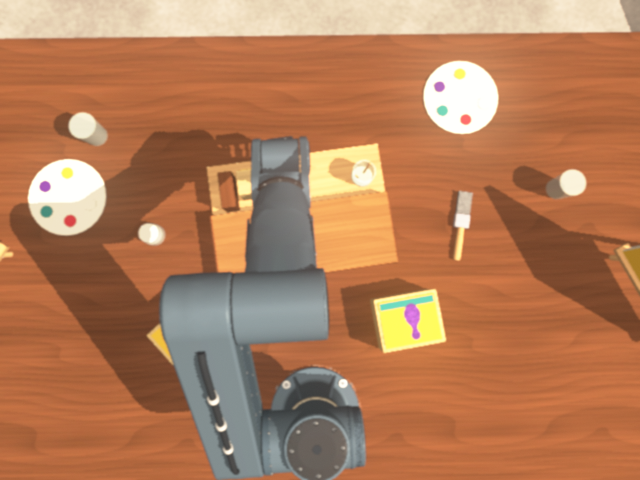

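View pics/side_h.png

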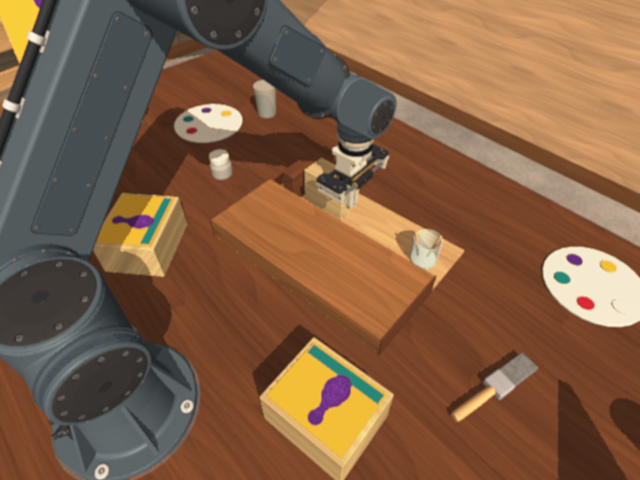

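The block slides squarely, side at y = 157.6 mm, about 13 mm short of the bookend. I finish with a force stop.

```bash
python3 - <<'E'
from h import *
from plant import ctrl
print(ctrl.move_linear(list(W(.067,.050,.058)),max_speed=.015,stop_force=8))
o=ctrl.get_obs(); y=toS(o["tool_pos"])[1]; print(o["t"],toS(o["tool_pos"]),o["force"])
ctrl.pause(.4)
ctrl.move_linear(list(W(.067,y-.06,.058)),max_speed=.08)
ctrl.move_linear(list(W(.067,y-.06,.22)),max_speed=.15)
ctrl.goto(list(W(-.1,-.1,.26)),list(ctrl.get_obs()["tcp_rot"]))
f=snap(ctrl,"i")["top"]
S=toS(pts(f)); m=big((S[...,2]>.103)&(S[...,2]<.122)&(f["depth"]>0)&(S[...,0]>-.02)&(S[...,0]<.14)&(S[...,1]>-.1)&(S[...,1]<.2))
r=cv2.minAreaRect(S[m][:,:2].astype(np.float32)*1000); print(m.sum(),np.median(S[m][:,2]),r,cv2.boxPoints(r).round(1).tolist())
o=ctrl.get_obs(); print(o["t"],o["force"])
# gap between block top and bookend top along a row
P=pts(f);f0=dict(np.load("top0.npz"));P0=pts(f0);S0=toS(P0)
for n,Q in(("jar0",S0),("jar",S)):
    k=(Q[...,2]>.03)&(Q[...,1]<-.14)&(Q[...,1]>-.23)&(Q[...,0]>.02)&(Q[...,0]<.11); print(n,k.sum(),Q[k].mean(0))
E
```

```text
True
20.9 [0.06681395 0.04331116 0.05774264] [-0.14940985 -0.96315796  1.01906358]
1091 0.11113785674152996 ((70.63458251953125, 110.97383117675781), (120.63714599609375, 69.34703826904297), 89.9323959350586) [[35.900001525878906, 50.70000076293945], [105.19999694824219, 50.599998474121094], [105.4000015258789, 171.3000030517578], [36.0, 171.3000030517578]]
24.3083 [0.03765177 0.32298188 0.95317431]
jar0 267 [ 0.06029344 -0.19008727  0.06327405]
jar 211 [ 0.06438231 -0.19620819  0.06475659]
```

View pics/top_i.png

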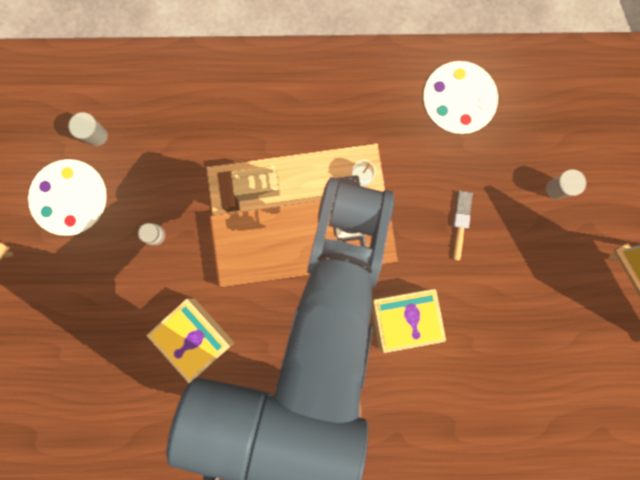

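View pics/side_i.png

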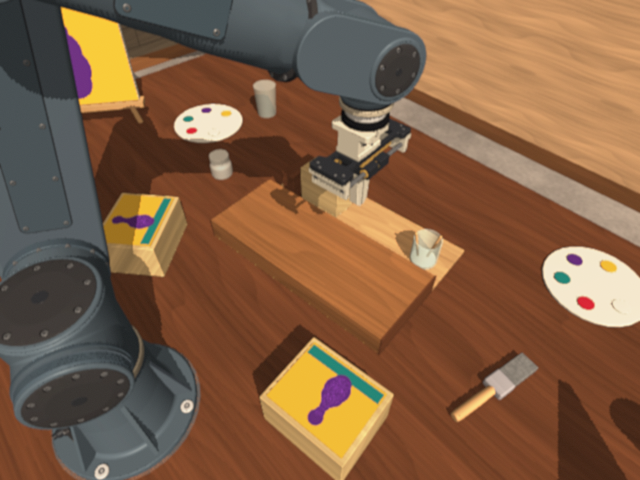

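The block's side measures y = 171.3 mm against the bookend's 170.3 mm, so they are in contact, and it is square within 0.01 rad. The jar is at the same side-view pixel (426,250) as before, so the small jar shift in the depth numbers comes from the arm partly covering it. The pot and brush look unmoved, and the arm is clear.

```bash
python3 - <<'E'
from plant import ctrl
ctrl.hand_in(); print(ctrl.get_obs()["t"])
E
```

```text
the job is handed in; nothing more can be done
the job is handed in; nothing more can be done
```

The painting is standing upright on the lower ledge, picture facing out, with its side against the bookend. I handed the job in at about 24 s on the robot clock; it reports no verdict.

- **Tumble:** I pushed the painting by its top edge with the two open fingers, which squared it with the step on the way. At 58 mm overhang it still had not tipped, because finger friction was holding it. When I backed the fingers off, it swung down and stood upright. Its bottom centre was about 70 mm out from the step and its yaw under 0.01 rad.
- **Slide:** I pushed its side with closed fingers until the force stop tripped at the bookend. I then backed away and lifted clear.

**Last checks:**
- **Position:** The painting's side measured 171.3 mm along the ledge and the bookend's face 170.3 mm, so they are in contact within measuring error. It is square within about 0.01 rad, its top is 111 mm above the table, and its front is about 105 mm out on the 150 mm ledge.
- **Other objects:** The jar, pot and brush look unmoved in both views; I did not re-measure the pot or brush.
- **One disagreement:** The jar's depth average shifted by about 7 mm. I put this down to the arm partly covering it in the top view, since its side-view pixels did not change.
- **Picture face:** The fingers only touched the top edge and the side. No sensor shows contact with the picture directly.

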